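# Open the full bottle of contact cleaner

## Robot

A 6-joint arm with a two-finger parallel gripper is mounted at the origin on a cart in front of the work surface, level with it; the furniture and walls round the work are solid. World frame = base frame: x ahead of the robot, y to its left, z up, the work surface at z = 0. Lengths are in m, angles in rad, forces in N, time in s.
With the tool pointing down it reaches from about 0.375 to 0.9 m from the base axis. Payload 3.1 kg.
Tool frame: the origin (TCP) lies where the fingers leave the gripper's body, on its centre line; the fingertips stand 73 mm ahead of it and the grasp point (between the pads) lies 54 mm ahead of it; z points along the fingers, y is the line along which they close (so a half turn about z gives the same grasp; the last joint's range is limited). The gripper opens to 85 mm and grips with 20 to 120 N. Pads are 22 mm wide; open, the fingers measure 114 mm over their backs; the gripper's body (76 mm by 85 mm) begins 54 mm behind the grasp point. The pads swing forward as they close: fully open they stand 13 mm farther back than shut.
Start: joints at [-0.178, 0.527, 1.433, -0, 1.181, -0.178], TCP at [0.625, 0, 0.304] pointing down, gripper open.
Joint ranges: [-3.08, 3.08], [-0.75, 2.2], [0.22, 2.44], [-1.43, 4.57], [0, 2.65], [-2.85, 2.85]. Speed limits (rad/s): [2.79, 2.79, 3.14, 3.14, 3.14, 3.14].

## Interface

Orientations are given as a unit quaternion [x, y, z, w].
In Python, from station import manip gives the robot as it stands.
- The arm moves only by the shell command python3 -m crank 'ROWS' [FORCE]. ROWS is JSON, a list of rows, each an object with "dp": the shift along the tool's x, y, z normalised to -1 to 1, where 1 is 50 cm, a list of three; "delta_rot": the turn, a rotation vector about the tool's x, y, z normalised to -1 to 1, where 1 is 2 pi rad, a list of three; "fingers": the opening, from -1 (shut) to 1 (fully open). A call has 1 to 12 rows; each row shifts and turns the commanded pose from where the row before left it, along the tool's axes as they then stand; what a row does not reach is not made up. A row lasts 1/12 s, in which the tool goes at most 41.7 mm and 7.16 degrees, less where a joint would pass 70% of its speed; a pose out of reach is approached as far as the arm can. A call with a number of a shift or a turn outside -1 to 1 is refused whole. A call with a gripper value outside its range is refused whole. The fingers move at their own pace and stop on an object; FORCE is the grip in N (left out, the last holds). Time passes only in rows, so rows that do not move let the fingers close. It gives the time, the measured TCP pose, the force, the opening and the grip force at its end, in the units of the state.
- manip.sense(): the state, without advancing time (a new reading comes with each control period).
- manip.snapshot(name): name is "scene" or "side" or "wrist"; returns (picture, depth): 384x512x3 uint8, red, green, blue; 384x512 float32, m along the optical axis (not along the pixel's ray), 0 where there is no reading.
- manip.camera_model(name): a dict with "fx", "fy", "cx", "cy" (pixels), "origin" and "attitude" of the camera in the world. Camera axes: x right, y up, looking along -z (the intrinsics and any distortion apply to the point x, -y, -z); pixel columns grow to the right and rows downward; lengths in m; the calibration is good to about 2 mm. A picture is of the moment at which its call begins: read the wrist's pose just before it. camera_model takes no time and is no camera call; for the wrist camera it gives the pose at the moment of the call.
- manip.sign_off(): hands the job in; it is judged then, once.
The state is a dict: "t": time; "q": joint angles; "qd": joint speeds; "tau": joint torques, N m; "tcp_pos": TCP position; "tool_rot": TCP orientation; "force": force on the tool from outside, world axes, zero at the start; "ft_torque": the same for the moment, N m; "finger_gap": opening from 0.0 (shut) to 1.0 (fully open); "gripper_force": force on a finger pad.
Only numpy, scipy, OpenCV 4.12 (cv2) and the standard library are available. Lean on these libraries where they do the work, as an engineer would, in place of code of your own. Each camera call takes 0.05 s, during which the arm holds its last target. There are 200 camera calls.

## Task

Two look-alike bottles of contact cleaner stand in the wooden block and one is nearly used up: lift a bottle slightly in its well by its cap to feel its weight, set it back, and find the full one. Open the full one - press its push-and-turn safety cap down, twist it counter-clockwise until free and lift it straight off - and finish still holding the cap in the gripper, upright, with its brush centred just above the open mouth so that it drips back in. Both bottles must stand down in their wells, the other one still shut, and the things lying around stay where they are.

Things in the scene. Friction and masses are not known exactly. Their poses are not given: they have to be found in the camera images.
- block: light wooden bench block, fixed to the worktop, 90x216x42 mm, with two square wells 65x65 mm, 32 mm deep, their centres 60 mm to either side of the block's centre along its y axis, and a narrow slot between them. Origin: centre of its underside; x across, y along it
- bottle_1: square opaque white bottle with paper band, body 62x62x92 mm, shoulder at 96 mm, round neck 29 mm wide. Origin: centre of its underside, z up. Its foot stands 32 mm deep in a well with 1.5 mm play a side: it cannot turn there and can be lifted a little without leaving it. The two look the same; cap included, one weighs about 0.37 kg (full), the other 0.11 kg, in either well
- bottle_2: square opaque white bottle with paper band, body 62x62x92 mm, shoulder at 96 mm, round neck 29 mm wide. Origin: centre of its underside, z up. Its foot stands 32 mm deep in a well with 1.5 mm play a side: it cannot turn there and can be lifted a little without leaving it. The two look the same; cap included, one weighs about 0.37 kg (full), the other 0.11 kg, in either well
- cap_1: round ribbed grey push-and-turn cap of bottle_1, 48 mm wide, 35 mm high; origin: centre of its underside, z up its axis. Shut, it sits 102 mm above the bottle's underside, 6 mm above the shoulder, x parallel to the bottle's x; lugs in notches let it neither turn (2 degrees of play) nor lift off, so the bottle can be lifted by it. The entry of its top tells how it opens
- cap_2: round ribbed grey push-and-turn cap of bottle_2, 48 mm wide, 35 mm high; origin: centre of its underside, z up its axis. Shut, it sits 102 mm above the bottle's underside, 6 mm above the shoulder, x parallel to the bottle's x; lugs in notches let it neither turn (2 degrees of play) nor lift off, so the bottle can be lifted by it. The entry of its top tells how it opens
- captop_1 (a point): centre of the top of cap_1, on its axis, 35 mm above its underside. Opening: press straight down at least 3.5 mm (a spring yields from 5 N on, 1 N more per mm; hard stop at 6 mm, on the shoulder), keep it down while turning it 60 degrees counter-clockwise seen from above (free from 40 degrees on, a stop is felt at 83), then lift straight up
- captop_2 (a point): centre of the top of cap_2, on its axis, 35 mm above its underside. Opening: press straight down at least 3.5 mm (a spring yields from 5 N on, 1 N more per mm; hard stop at 6 mm, on the shoulder), keep it down while turning it 60 degrees counter-clockwise seen from above (free from 40 degrees on, a stop is felt at 83), then lift straight up
- brush_1 (a point): tip of the brush fixed under cap_1, on the cap's axis, 30 mm below its underside; when shut it hangs inside the bottle, 54 mm below the mouth
- brush_2 (a point): tip of the brush fixed under cap_2, on the cap's axis, 30 mm below its underside; when shut it hangs inside the bottle, 54 mm below the mouth
- mouth_1 (a point): centre of the round open mouth (rim plane, 18 mm wide inside) of bottle_1, 126 mm above the bottle's underside
- mouth_2 (a point): centre of the round open mouth (rim plane, 18 mm wide inside) of bottle_2, 126 mm above the bottle's underside
- pedal: effects pedal, 113x75x51 mm, left of the block; leave alone
- strings: flat boxed set of strings, 84x76x10 mm, left of the block; leave alone
- cutters: side cutters, 52x143x14 mm, lying right of the block; leave alone
- adaptor: jack adaptor, 11x57x11 mm, lying right of the block; leave alone
Things that resemble listed ones, but are neither listed nor needed, are in the scene too. Leave any turquoise or yellow look-alike of the bottle_2 alone.

How it is judged:
By the outcome, as a careful person would: the job done as asked, in the order asked, and still so for the second after the job is handed in, while the arm keeps its last pose, push and grip.
It also fails if it takes over 54 s, if anything falls off the work surface, if the arm or the gripper's body presses on something with over 40 N, if the wrist force passes 120 N, or if a joint passes its speed limit or range.

## Working session

There is one attempt and no reset: what is moved stays moved. The work goes in short steps, Python scripts to look and compute and a shell command to move; the robot and the scene stay as the last step left them, time stands still between calls to the robot, and variables do not carry over. Pictures are saved under pics/ and viewed, at most 10 in all, crops included, and the job is handed in when it is done.

```bash
mkdir -p pics; ls; cat > h.py <<'E'
import numpy as np,cv2
from station import manip
from scipy.spatial.transform import Rotation as R
def cam(n):
    m=manip.camera_model(n); a=np.array(m['attitude'],float)
    Rm=R.from_quat(a).as_matrix() if a.size==4 else a.reshape(3,3)
    return m,np.array(m['origin']),Rm
def ray(n,u,v,c=None):
    m,o,Rm=c or cam(n)
    return o,Rm@np.array([(u-m['cx'])/m['fx'],-(v-m['cy'])/m['fy'],-1.])
def onz(n,u,v,z,c=None):
    o,d=ray(n,u,v,c); return o+d*(z-o[2])/d[2]
E
python3 - <<'E'
from h import *
for n in('scene','side','wrist'):
    m=manip.camera_model(n); print(n,m)
    p,d=manip.snapshot(n); cv2.imwrite(f'pics/{n}0.png',p[:,:,::-1]); np.save(f'pics/{n}0.npy',d)
print(manip.sense())
E
```

```text
pics
scene {'fx': 370.39753863750934, 'fy': 370.39753863750934, 'cx': 256.4905791030017, 'cy': 199.21463526738816, 'origin': array([ 0.11525212, -0.45289903,  0.700928  ]), 'attitude': array([ 0.37759472, -0.14251103, -0.3430413 ,  0.84819544])}
side {'fx': 444.07377912063276, 'fy': 444.07377912063276, 'cx': 259.5869822750388, 'cy': 200.39487342344088, 'origin': array([-0.15946574, -0.73521644,  0.74129894]), 'attitude': array([ 0.45998437, -0.1834201 , -0.32075592,  0.80739524])}
wrist {'fx': 319.0095629746759, 'fy': 319.0095629746759, 'cx': 252.98353275352974, 'cy': 189.48620496393858, 'origin': array([0.62519325, 0.07376613, 0.37289478]), 'attitude': array([-1.44798477e-01,  7.14606898e-04,  9.02419599e-04,  9.89460497e-01])}
{'t': 0.15, 'q': array([-1.78495870e-01,  5.28302980e-01,  1.43359840e+00, -4.51175738e-07,
        1.18141322e+00, -1.78506647e-01]), 'qd': array([ 4.42878879e-05, -3.39272480e-03, -2.12662245e-03,  3.19865282e-04,
        3.45153616e-04, -9.54228996e-04]), 'tau': array([ 1.17890530e-03, -4.42742836e+01, -1.78276026e+01, -2.15643640e-04,
        5.61750654e-03, -9.84718270e-06]), 'tcp_pos': array([6.24574961e-01, 1.08633619e-04, 3.03130424e-01]), 'tool_rot': array([ 7.07102648e-01,  7.07110390e-01, -4.91203515e-04, -7.07104299e-04]), 'force': array([ 0.12825902, -0.0394306 ,  0.34905761]), 'ft_torque': array([ 0.0219373 , -0.00893594,  0.02324404]), 'gripper_force': 0.0, 'finger_gap': 1.0050281716466603}
```

View pics/scene0.png

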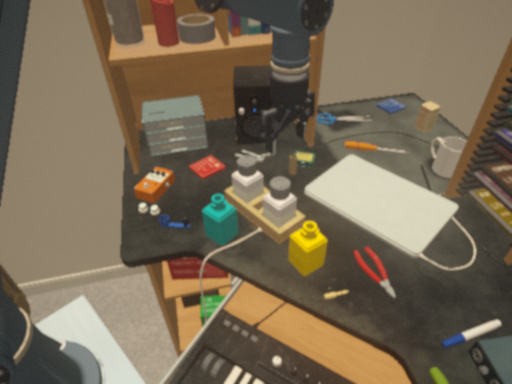

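View pics/wrist0.png

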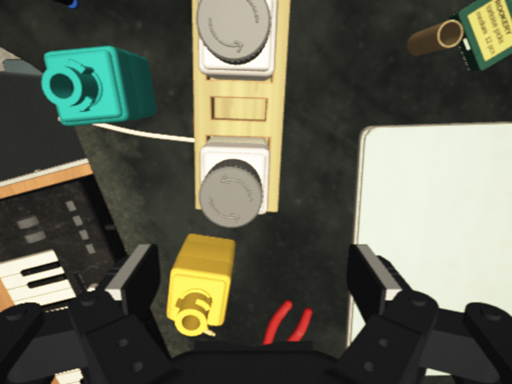

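View pics/side0.png

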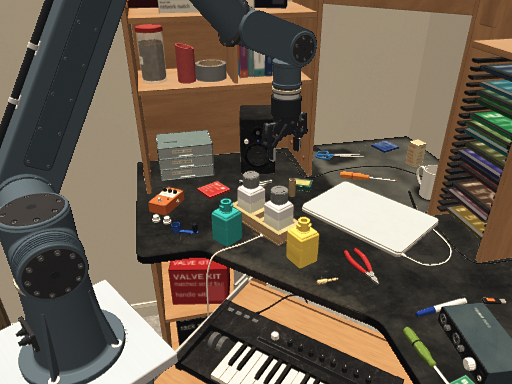

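Candidates: the white, grey-capped bottles in the block are at wrist (233,25) and (232,193), or scene (247,175) and (281,200). The turquoise one at wrist (95,85) and the yellow one at (200,285) are uncapped look-alikes outside the block, so they stay untouched. Next I measure the caps and confirm in a crop.

```bash
python3 - <<'E'
from h import *
for n in('wrist','scene','side'):
    c=cam(n); m,o,Rm=c; p=cv2.imread(f'pics/{n}0.png'); d=np.load(f'pics/{n}0.npy')
    v,u=np.mgrid[:384,:512]
    P=o+(np.stack([(u-m['cx'])/m['fx'],-(v-m['cy'])/m['fy'],-np.ones(u.shape)],-1)*d[...,None])@Rm.T
    roi=(d>0)&(P[...,0]>.45)&(P[...,0]<.72)&(P[...,1]>.03)&(P[...,1]<.36)
    hsv=cv2.cvtColor(p,cv2.COLOR_BGR2HSV)
    for nm,lo,hi in(('top',.140,.153),('shoulder',.098,.110),('block',.036,.048)):
        k=(roi&(P[...,2]>lo)&(P[...,2]<hi)&((hsv[...,1]<90) if nm!='block' else True)).astype(np.uint8)
        k=cv2.morphologyEx(k,cv2.MORPH_OPEN,np.ones((3,3)))
        N,L,S,C=cv2.connectedComponentsWithStats(k)
        for i in range(1,N):
            if S[i,4]<40: continue
            q=P[L==i]
            r=cv2.minAreaRect((q[:,:2]*1000).astype(np.float32)); (e,_)=cv2.minEnclosingCircle((q[:,:2]*1000).astype(np.float32)); 
            print(n,nm,S[i],'z',np.median(q[:,2]).round(4),'mean',q.mean(0)[:2].round(4),'rect',np.round(r[0],1),np.round(r[1],1),round(r[2],1),'circ',np.round(e,1))
p=cv2.imread('pics/wrist0.png'); cv2.imwrite('pics/crop.png',cv2.resize(p[0:230,170:310],None,fx=2.5,fy=2.5))
E
```

```text
wrist top [ 196    0   75   62 3880] z 0.1469 mean [0.6119 0.1148] rect [611.9 112.9] [35.8 47.9] 89.8 circ [612.  118.6]
wrist shoulder [ 199    0   78   77 1630] z 0.1038 mean [0.6172 0.1024] rect [611.8 115.9] [54.6 59.5] 87.9 circ [611.7 116.8]
wrist block [ 192    0   98  139 5230] z 0.0419 mean [0.6134 0.0758] rect [610.7  93.6] [129.9  90.1] 88.0 circ [610.9  94. ]
wrist block [136  59  12  57 216] z 0.042 mean [0.5143 0.08  ] rect [514.4  79.8] [ 2.  53.5] 3.8 circ [513.8  79.8]
scene top [237 155  19  13 190] z 0.1453 mean [0.6072 0.1146] rect [608.  116.2] [47.2 46.8] 67.4 circ [610.2 115.8]
scene shoulder [234 172  28  12 161] z 0.1033 mean [0.5992 0.1055] rect [598.7 105.4] [42.4 71. ] 42.4 circ [609.5 115.2]
scene block [226 187  43  30 439] z 0.0403 mean [0.587  0.0905] rect [581.3 101.2] [104.9 114.3] 34.4 circ [586.   97.5]
side top [243 171  16  10 137] z 0.1487 mean [0.607  0.1136] rect [609.4 116.6] [47.3 45.2] 56.0 circ [611.4 116.3]
side shoulder [238 186  26  10 151] z 0.1049 mean [0.5991 0.106 ] rect [597.7 107.7] [43. 75.] 38.9 circ [609.6 117.3]
side block [166 191  12   9  65] z 0.0388 mean [0.4765 0.3424] rect [473.9 339.5] [46.  34.8] 56.3 circ [478.7 337.7]
side block [233 202  31  21 272] z 0.0434 mean [0.5825 0.0892] rect [597.7  99.6] [137.9  70.5] 89.9 circ [577.2  99.8]
```

View pics/crop.png

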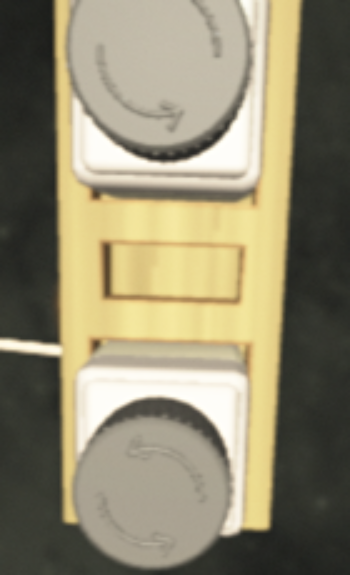

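The crop shows both ribbed grey caps with open-arrows, on white bottles in the wooden block. These are the ones meant. My region cut off the near cap, so I measure it again.

```bash
python3 - <<'E'
from h import *
for n in('wrist','scene','side'):
    c=cam(n); m,o,Rm=c; p=cv2.imread(f'pics/{n}0.png'); d=np.load(f'pics/{n}0.npy')
    v,u=np.mgrid[:384,:512]
    P=o+(np.stack([(u-m['cx'])/m['fx'],-(v-m['cy'])/m['fy'],-np.ones(u.shape)],-1)*d[...,None])@Rm.T
    roi=(d>0)&(P[...,0]>.54)&(P[...,0]<.68)&(P[...,1]>-.06)&(P[...,1]<.2)
    hsv=cv2.cvtColor(p,cv2.COLOR_BGR2HSV)
    for nm,lo,hi in(('top',.140,.153),('shoulder',.098,.110),('block',.036,.048)):
        k=(roi&(P[...,2]>lo)&(P[...,2]<hi)&((hsv[...,1]<90) if nm!='block' else True)).astype(np.uint8)
        k=cv2.morphologyEx(k,cv2.MORPH_OPEN,np.ones((3,3)))
        N,L,S,C=cv2.connectedComponentsWithStats(k)
        for i in range(1,N):
            if S[i,4]<40: continue
            q=P[L==i]
            r=cv2.minAreaRect((q[:,:2]*1000).astype(np.float32))
            e,rad=cv2.minEnclosingCircle((q[:,:2]*1000).astype(np.float32))
            print(n,nm,S[i],'z',np.median(q[:,2]).round(4),'mean',q.mean(0)[:2].round(4),'rect',np.round(r[0],1),np.round(r[1],1),round(r[2],1),'circ',np.round(e,1),round(rad,1))
E
```

```text
wrist top [ 196    0   75   62 3880] z 0.1469 mean [0.6119 0.1148] rect [611.9 112.9] [35.8 47.9] 89.8 circ [612.  118.6] 24.3
wrist top [ 199  165   64   63 3131] z 0.147 mean [0.608  0.0007] rect [ 6.077e+02 -3.000e-01] [47.4 48.1] 14.1 circ [ 6.075e+02 -5.000e-01] 24.5
wrist shoulder [ 199    0   78   77 1630] z 0.1038 mean [0.6172 0.1024] rect [611.8 115.9] [54.6 59.5] 87.9 circ [611.7 116.8] 39.0
wrist shoulder [ 200  147   68   67 1393] z 0.1038 mean [0.6118 0.0164] rect [607.8   0. ] [58.8 60. ] 87.4 circ [ 6.074e+02 -5.000e-01] 40.3
wrist block [ 192    0   98  212 6369] z 0.0419 mean [0.6147 0.0613] rect [609.3  54.7] [207.6  90.2] 88.0 circ [609.7  55. ] 112.7
scene top [237 155  19  13 190] z 0.1453 mean [0.6072 0.1146] rect [608.  116.2] [47.2 46.8] 67.4 circ [610.2 115.8] 25.7
scene top [270 177  21  15 243] z 0.1454 mean [ 0.6033 -0.0051] rect [605.3  -4.1] [47.5 46.3] 79.3 circ [605.2  -3.1] 24.9
scene shoulder [234 172  28  12 161] z 0.1033 mean [0.5992 0.1055] rect [598.7 105.4] [42.4 71. ] 42.4 circ [609.5 115.2] 35.7
scene shoulder [265 194  30  14 184] z 0.1032 mean [ 0.5927 -0.0132] rect [602.5  -5. ] [54.6 54. ] 89.3 circ [604.3  -4.7] 35.0
scene block [226 187  78  48 829] z 0.0403 mean [0.5888 0.0356] rect [608.8  57. ] [216.9  94. ] 88.0 circ [606.   55.9] 113.7
side top [243 171  16  10 137] z 0.1487 mean [0.607  0.1136] rect [609.4 116.6] [47.3 45.2] 56.0 circ [611.4 116.3] 26.0
side top [271 186  17  11 159] z 0.1481 mean [ 0.6028 -0.0062] rect [606.3  -2.8] [49.8 44. ] 46.2 circ [607.   -2.4] 26.8
side shoulder [238 186  26  10 151] z 0.1049 mean [0.5991 0.106 ] rect [597.7 107.7] [43. 75.] 38.9 circ [609.6 117.3] 37.5
side shoulder [266 202  27  11 168] z 0.1052 mean [ 0.5941 -0.0138] rect [593.9 -15.2] [42.7 72.6] 42.1 circ [605.1  -5.1] 36.4
side block [233 202  65  35 536] z 0.0433 mean [0.5839 0.0343] rect [605.3  58.8] [218.9  89.8] 89.1 circ [596.6  57.2] 111.7
```

```bash
python3 -m crank '[{"dp":[-0.002,-0.035,0],"delta_rot":[0,0,0],"fingers":1},{"dp":[0,0,0.05],"delta_rot":[0,0,0],"fingers":1},{"dp":[0,0,0.05],"delta_rot":[0,0,0],"fingers":1},{"dp":[0,0,0.05],"delta_rot":[0,0,0],"fingers":1},{"dp":[0,0,0.05],"delta_rot":[0,0,0],"fingers":1},{"dp":[0,0,0.026],"delta_rot":[0,0,0],"fingers":1},{"dp":[0,0,0],"delta_rot":[0,0,0],"fingers":1},{"dp":[0,0,0],"delta_rot":[0,0,0],"fingers":1},{"dp":[0,0,0],"delta_rot":[0,0,0],"fingers":1}]' 60
```

```text
t: 0.9
tcp_pos: [0.6082, -0.0011, 0.1917]
tool_rot: [0.707, 0.707, 0.0, 0.001]
force: [-0.2, -0.9, 0.0]
finger_gap: 1.0
gripper_force: 0.0
```

```bash
python3 -m crank '[{"dp":[0,0,0],"delta_rot":[0,0,0],"fingers":-1},{"dp":[0,0,0],"delta_rot":[0,0,0],"fingers":-1},{"dp":[0,0,0],"delta_rot":[0,0,0],"fingers":-1},{"dp":[0,0,0],"delta_rot":[0,0,0],"fingers":-1},{"dp":[0,0,0],"delta_rot":[0,0,0],"fingers":-1},{"dp":[0,0,0],"delta_rot":[0,0,0],"fingers":-1},{"dp":[0,0,0],"delta_rot":[0,0,0],"fingers":-1},{"dp":[0,0,0],"delta_rot":[0,0,0],"fingers":-1},{"dp":[0,0,0],"delta_rot":[0,0,0],"fingers":-1},{"dp":[0,0,0],"delta_rot":[0,0,0],"fingers":-1}]' 60
python3 -m crank '[{"dp":[0,0,-0.006],"delta_rot":[0,0,0],"fingers":-1},{"dp":[0,0,-0.006],"delta_rot":[0,0,0],"fingers":-1},{"dp":[0,0,-0.006],"delta_rot":[0,0,0],"fingers":-1},{"dp":[0,0,0],"delta_rot":[0,0,0],"fingers":-1},{"dp":[0,0,0],"delta_rot":[0,0,0],"fingers":-1},{"dp":[0,0,0],"delta_rot":[0,0,0],"fingers":-1},{"dp":[0,0,0],"delta_rot":[0,0,0],"fingers":-1},{"dp":[0,0,0],"delta_rot":[0,0,0],"fingers":-1}]'
python3 -c "
from h import *
p,d=manip.snapshot('side');cv2.imwrite('pics/lift.png',cv2.resize(p[130:260,180:350,::-1],None,fx=4,fy=4));print(manip.sense())"
```

```text
t: 1.73
tcp_pos: [0.6076, -0.001, 0.1916]
tool_rot: [0.707, 0.707, 0.0, 0.0]
force: [-2.1, -1.0, 5.7]
finger_gap: 0.548
gripper_force: 60.6
t: 2.4
tcp_pos: [0.6074, -0.001, 0.1996]
tool_rot: [0.707, 0.707, -0.0, -0.0]
force: [-0.1, -0.8, -3.1]
finger_gap: 0.546
gripper_force: 62.1
{'t': 2.45, 'q': array([-1.85365298e-01,  6.35295596e-01,  1.56848594e+00,  2.70772782e-05,
        9.38226532e-01, -1.85327165e-01]), 'qd': array([-0.00146972, -0.00142123, -0.00089496,  0.00042322,  0.00132136,
        0.00048438]), 'tau': array([ 2.95001781e-03, -4.71063995e+01, -1.47564679e+01, -1.29062526e-03,
        4.70251354e-03, -1.05325310e-05]), 'tcp_pos': array([ 0.60738192, -0.00095535,  0.19967239]), 'tool_rot': array([ 7.07125909e-01,  7.07087622e-01, -1.08278775e-04, -1.77586604e-04]), 'force': array([ 0.05035523, -0.09907614, -3.73794727]), 'ft_torque': array([0.01017107, 0.01562813, 0.00589501]), 'gripper_force': 62.129098400473595, 'finger_gap': 0.5471502865139777}
```

View pics/lift.png

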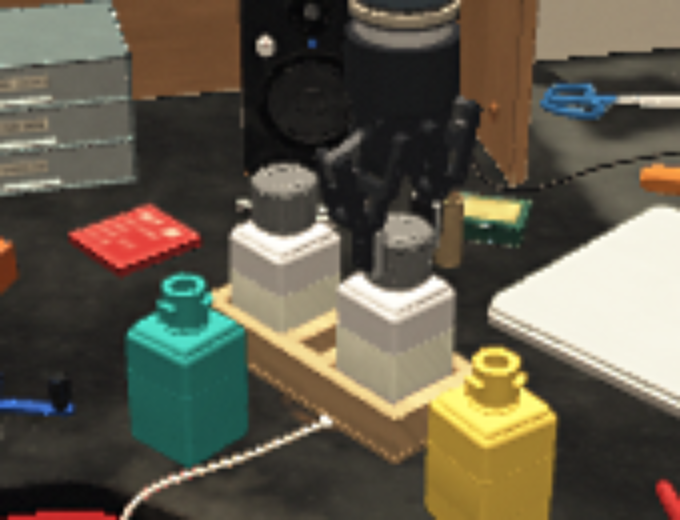

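The picture shows the bottle at crop (395,330) lifted in its well, upright and clear. The load is about 3.1–3.7 N with almost no side force, which fits the full one. I set it back and read the force again.

```bash
python3 -m crank '[{"dp":[0,0,-0.002],"delta_rot":[0,0,0],"fingers":-1},{"dp":[0,0,0],"delta_rot":[0,0,0],"fingers":-1},{"dp":[0,0,0],"delta_rot":[0,0,0],"fingers":-1},{"dp":[0,0,0],"delta_rot":[0,0,0],"fingers":-1}]'
python3 -m crank '[{"dp":[0,0,0.004],"delta_rot":[0,0,0],"fingers":-1},{"dp":[0,0,0],"delta_rot":[0,0,0],"fingers":-1},{"dp":[0,0,0],"delta_rot":[0,0,0],"fingers":-1},{"dp":[0,0,0],"delta_rot":[0,0,0],"fingers":-1}]'
python3 -m crank '[{"dp":[0,0,0.006],"delta_rot":[0,0,0],"fingers":-1},{"dp":[0,0,0.006],"delta_rot":[0,0,0],"fingers":-1},{"dp":[0,0,0.004],"delta_rot":[0,0,0],"fingers":-1},{"dp":[0,0,0],"delta_rot":[0,0,0],"fingers":-1},{"dp":[0,0,0],"delta_rot":[0,0,0],"fingers":-1},{"dp":[0,0,0],"delta_rot":[0,0,0],"fingers":-1},{"dp":[0,0,0],"delta_rot":[0,0,0],"fingers":-1}]'
```

```text
t: 2.78
tcp_pos: [0.6075, -0.001, 0.201]
tool_rot: [0.707, 0.707, 0.0, 0.0]
force: [-0.4, 0.3, -2.6]
finger_gap: 0.543
gripper_force: 62.1
t: 3.12
tcp_pos: [0.6074, -0.001, 0.1988]
tool_rot: [0.707, 0.707, -0.0, -0.0]
force: [0.1, -0.5, -3.5]
finger_gap: 0.547
gripper_force: 62.1
t: 3.7
tcp_pos: [0.6077, -0.001, 0.1921]
tool_rot: [0.707, 0.707, 0.0, 0.0]
force: [-1.7, 0.7, 5.6]
finger_gap: 0.545
gripper_force: 63.0
```

The four readings of 2.6–3.7 N average about 3.2 N, so this is the full one (empty would read about 1.1 N). It is seated again; now I press.

```bash
python3 -m crank '[{"dp":[0,0,0.004],"delta_rot":[0,0,0],"fingers":-1},{"dp":[0,0,0.004],"delta_rot":[0,0,0],"fingers":-1},{"dp":[0,0,0.003],"delta_rot":[0,0,0],"fingers":-1},{"dp":[0,0,0],"delta_rot":[0,0,0],"fingers":-1},{"dp":[0,0,0],"delta_rot":[0,0,0],"fingers":-1},{"dp":[0,0,0],"delta_rot":[0,0,0],"fingers":-1}]' 80
```

```text
t: 4.2
tcp_pos: [0.6078, -0.001, 0.1873]
tool_rot: [0.707, 0.707, 0.0, 0.001]
force: [-3.3, 1.2, 10.2]
finger_gap: 0.538
gripper_force: 83.2
```

```bash
python3 -m crank '[{"dp":[0,0,0.001],"delta_rot":[0,0,-0.014],"fingers":-1},{"dp":[0,0,0],"delta_rot":[0,0,-0.014],"fingers":-1},{"dp":[0,0,0],"delta_rot":[0,0,-0.014],"fingers":-1},{"dp":[0,0,0],"delta_rot":[0,0,-0.014],"fingers":-1},{"dp":[0,0,0],"delta_rot":[0,0,0],"fingers":-1},{"dp":[0,0,0],"delta_rot":[0,0,0],"fingers":-1}]' 80; python3 -c "
from h import *
s=manip.sense();print(s['ft_torque'],s['q'][5])"
```

```text
t: 4.7
tcp_pos: [0.6086, -0.001, 0.1871]
tool_rot: [0.572, 0.82, 0.001, 0.002]
force: [-3.0, 0.6, 8.8]
finger_gap: 0.539
gripper_force: 83.2
[0.07889026 0.331092   0.0361069 ] -0.5376128021512698
```

```bash
python3 -m crank '[{"dp":[0,0,0.003],"delta_rot":[0,0,-0.014],"fingers":-1},{"dp":[0,0,0],"delta_rot":[0,0,-0.014],"fingers":-1},{"dp":[0,0,0],"delta_rot":[0,0,-0.014],"fingers":-1},{"dp":[0,0,0],"delta_rot":[0,0,-0.014],"fingers":-1},{"dp":[0,0,0],"delta_rot":[0,0,-0.014],"fingers":-1},{"dp":[0,0,0],"delta_rot":[0,0,-0.014],"fingers":-1},{"dp":[0,0,0],"delta_rot":[0,0,-0.014],"fingers":-1},{"dp":[0,0,0],"delta_rot":[0,0,-0.014],"fingers":-1},{"dp":[0,0,0],"delta_rot":[0,0,-0.010],"fingers":-1},{"dp":[0,0,0],"delta_rot":[0,0,0],"fingers":-1},{"dp":[0,0,0],"delta_rot":[0,0,0],"fingers":-1}]' 80; python3 -c "
from h import *
s=manip.sense();print(s['ft_torque'],s['q'][5])
p,d=manip.snapshot('wrist');cv2.imwrite('pics/turn.png',p[...,::-1])"
```

```text
t: 5.62
tcp_pos: [0.6085, -0.0009, 0.1865]
tool_rot: [0.224, 0.975, 0.0, 0.002]
force: [-3.8, 0.8, 14.0]
finger_gap: 0.538
gripper_force: 83.7
[0.22700891 0.57148114 0.13303945] -1.3041520719486923
```

View pics/turn.png

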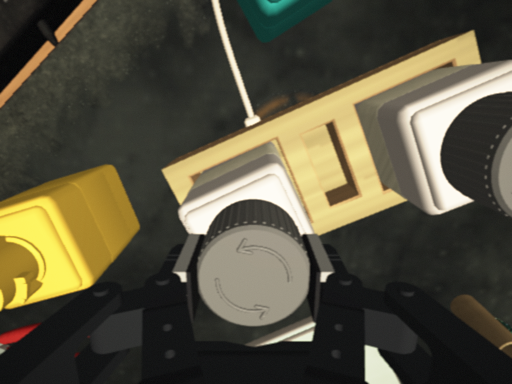

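The cap's arrows kept their place relative to the pads (lower arrowhead near (258,315)), so the cap turned with the gripper by about 64°. Now I lift it straight up.

```bash
python3 -m crank '[{"dp":[0,0,-0.008],"delta_rot":[0,0,0],"fingers":-1},{"dp":[0,0,-0.008],"delta_rot":[0,0,0],"fingers":-1},{"dp":[0,0,-0.008],"delta_rot":[0,0,0],"fingers":-1},{"dp":[0,0,-0.008],"delta_rot":[0,0,0],"fingers":-1},{"dp":[0,0,0],"delta_rot":[0,0,0],"fingers":-1},{"dp":[0,0,0],"delta_rot":[0,0,0],"fingers":-1},{"dp":[0,0,0],"delta_rot":[0,0,0],"fingers":-1},{"dp":[0,0,0],"delta_rot":[0,0,0],"fingers":-1}]' 80
```

```text
t: 6.33
tcp_pos: [0.6072, -0.001, 0.1988]
tool_rot: [0.224, 0.975, -0.0, -0.001]
force: [-0.0, 0.3, -0.2]
finger_gap: 0.542
gripper_force: 82.1
```

```bash
python3 -m crank '[{"dp":[0,0,-0.014],"delta_rot":[0,0,0],"fingers":-1},{"dp":[0,0,-0.014],"delta_rot":[0,0,0],"fingers":-1},{"dp":[0,0,-0.014],"delta_rot":[0,0,0],"fingers":-1},{"dp":[0,0,-0.014],"delta_rot":[0,0,0],"fingers":-1},{"dp":[0,0,-0.014],"delta_rot":[0,0,0],"fingers":-1},{"dp":[0,0,-0.014],"delta_rot":[0,0,0],"fingers":-1},{"dp":[0,0,-0.014],"delta_rot":[0,0,0],"fingers":-1},{"dp":[0,0,-0.008],"delta_rot":[0,0,0],"fingers":-1},{"dp":[0,0,0],"delta_rot":[0,0,0],"fingers":-1},{"dp":[0,0,0],"delta_rot":[0,0,0],"fingers":-1},{"dp":[0,0,0],"delta_rot":[0,0,0],"fingers":-1}]' 80; python3 -c "
from h import *
print(manip.sense()['tool_rot'])
o=[]
for n,(r,c) in dict(scene=(130,215),side=(140,215)).items():
  p,d=manip.snapshot(n);cv2.imwrite(f'pics/{n}9.png',p[...,::-1]);np.save(f'pics/{n}9.npy',d)
  o.append(cv2.resize(p[r:r+100,c:c+100,::-1],(400,400),interpolation=cv2.INTER_CUBIC))
cv2.imwrite('pics/up.png',np.hstack(o))
p,d=manip.snapshot('wrist');cv2.imwrite('pics/wrist9.png',p[...,::-1]);np.save('pics/wrist9.npy',d)
"
```

```text
t: 7.25
tcp_pos: [0.6072, -0.0009, 0.2521]
tool_rot: [0.224, 0.975, -0.0, -0.0]
force: [-0.2, 0.0, 0.0]
finger_gap: 0.541
gripper_force: 82.1
[ 2.24267973e-01  9.74527444e-01 -2.91958036e-05 -3.68918071e-04]
```

View pics/up.png

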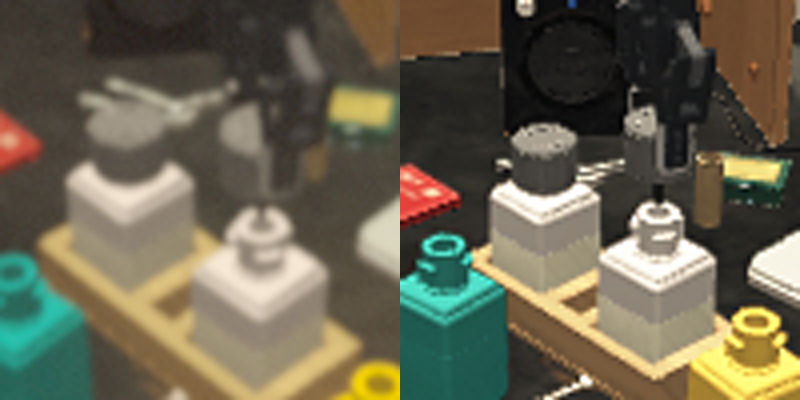

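View pics/wrist9.png

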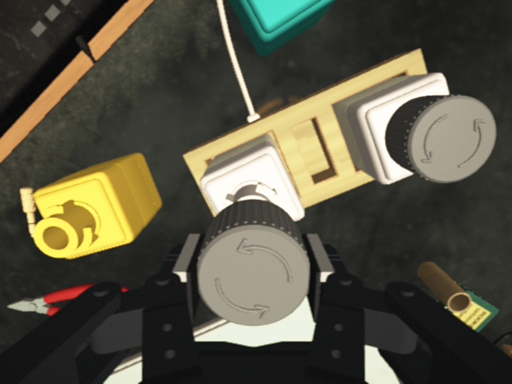

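Both pictures show the open neck (side crop (660,220)) with the dark brush tip at about (658,200) directly over it. Both bottles are seated and the other is still shut. Next I check height and centring numerically.

```bash
python3 - <<'E'
from h import *
for n in('wrist','scene','side'):
    m,o,Rm=cam(n); p=cv2.imread(f'pics/{n}9.png'); d=np.load(f'pics/{n}9.npy')
    v,u=np.mgrid[:384,:512]
    P=o+(np.stack([(u-m['cx'])/m['fx'],-(v-m['cy'])/m['fy'],-np.ones(u.shape)],-1)*d[...,None])@Rm.T
    x,y,z=P[...,0],P[...,1],P[...,2]; roi=(d>0)&(abs(x-.607)<.06)&(abs(y)<.06)
    def rep(nm,k):
        q=P[k]*1000
        if len(q)<5: return print(n,nm,len(q))
        e,r=cv2.minEnclosingCircle(q[:,:2].astype(np.float32)); b=cv2.minAreaRect(q[:,:2].astype(np.float32))
        print(n,nm,len(q),'z',np.percentile(q[:,2],[5,50,95]).round(1),'circ',np.round(e,1),round(r,1),'rect',np.round(b[0],1),np.round(b[1],1))
    near=roi&(np.hypot(x-.607,y)<.03)
    if n=='wrist': rep('captop',near&(z>.195)&(z<.22)&(u>190)&(u<315)&(v>220)&(v<330))
    rep('neck',near&(np.hypot(x-.607,y)<.022)&(z>.112)&(z<.145)&(p.min(-1)>90))
    rep('rim',near&(z>.130)&(z<.145)&(p.min(-1)>90))
    rep('shoulder',roi&(z>.098)&(z<.110)&(p.min(-1)>110))
    # brush: dark narrow pixels below the cap
    if n!='wrist':
        a=p[165:205,250:310].min(-1)
        rep('dark',near&(z>.138)&(z<.176)&(p.max(-1)<60)&(np.hypot(x-.607,y)<.015))
E
```

```text
wrist captop 10860 z [201.8 206.3 210. ] circ [605.   1.] 27.9 rect [606.9  -1.7] [52.9 48.8]
wrist neck 641 z [114.4 126.8 135.9] circ [6.013e+02 4.000e-01] 18.2 rect [597.1   2.3] [35.9 15.5]
wrist rim 156 z [130.3 134.6 136.4] circ [599.9   2.3] 11.4 rect [597.2   3.4] [22.8  5.7]
wrist shoulder 3261 z [ 99.2 105.2 107.1] circ [607.7  -1.5] 40.2 rect [607.3  -1.2] [60.1 60.9]
scene neck 174 z [113.9 127.9 135.6] circ [606.7  -3.2] 19.3 rect [605.9  -2.1] [34. 34.]
scene rim 74 z [130.7 134.2 137.7] circ [607.2  -3.4] 16.1 rect [606.1  -4. ] [28.5 29.2]
scene shoulder 289 z [ 98.9 103.8 107.4] circ [605.3  -5.4] 38.6 rect [604.7  -4.9] [57.2 59.7]
scene dark 0
side neck 146 z [114.3 129.5 138.4] circ [607.8  -2.3] 20.0 rect [603.8  -2.7] [33.3 35.7]
side rim 68 z [130.9 136.3 138.9] circ [607.6  -2.2] 17.2 rect [605.4  -2.2] [29.2 30. ]
side shoulder 207 z [ 99.3 105.9 109.6] circ [605.8  -4.7] 39.1 rect [605.5  -5. ] [58.6 60. ]
side dark 13 z [148.3 154.6 160.1] circ [607.5  -2.1] 4.5 rect [607.1  -1.7] [7.9 5.6]
```

The cap top reads 0.206 m, so the brush tip is at about 0.141 m, 5 mm above the rim at 0.136 m. Cap and bottle axes agree within about 1 mm. Handing in.

```bash
python3 -c "
from station import manip
print(manip.sign_off())"
```

```text
the job is handed in; nothing more can be done
None
```

The near bottle weighed in as the full one (about 3.2 N on lifting; I did not weigh the other), so I opened it and handed in with its cap held upright, the brush tip centred about 5 mm above the open mouth, both bottles down in their wells and the other still shut.

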